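# Close the seal jar and index its slide at the click stop

## Task

First screw the yellow cap of the seal jar fully home, clockwise. Then take the black grip and slide the carriage along its rails, away from the end where it starts, until you feel the sprung ball drop into the click notch. The program finishes while the hand is still gripping the black grip with the carriage sitting still in the notch; do not let go, keep the cap tight and leave the two clear lens covers and the screw cup where they stand.

Things in the scene. Friction and masses are not known exactly. Their poses are not given: they have to be found in the camera images.
- station: Fixed slide base: foot plate 130 x 270 x 8 mm, two guide rails with side lips 95 mm over their outsides, 41 mm high; a light panel along its +x edge, 190 mm long, 50 mm high. Origin: centre of the underside. Its +y axis is the slide direction: the carriage starts near the -y end, the notch lies toward +y. Yaw within about 0.5 rad.
- ball (a joint): Height of the sprung detent ball (16 mm diameter, under the carriage) in m: about 0.0014 while it rides pressed down on the flat bar, about 0.0048 when it sits in the notch.
- cap_mid (a point): Centre, half-way up, of the yellow round screw cap on the clear jar on the carriage: 42 mm diameter, 20 mm high, from 72 to 92 mm above the table. The clear jar under it is 38 mm in diameter. The cap cannot come off. It rides with the carriage and turns about the vertical.
- cap (a joint): Angle of the cap in rad: 0 = screwed fully home against its stop (black pointer on the cap in line with the white mark on the carriage plate, toward station -x), positive = unscrewed, anticlockwise seen from above; starts between 0.6 and 1.1. Turning torque about 0.1 N m; it stays where it is left.
- spare_cover_a: Loose clear square lens cover, 59 x 59 x 34 mm, a bystander. Origin: centre of its underside.
- spare_cover_b: Loose clear square lens cover, 59 x 59 x 34 mm, a bystander. Origin: centre of its underside.
- cup: Loose pale round cup of small screws, 63 mm across, 33 mm high, a bystander. Origin: centre of its underside.
- carriage: Dark steel carriage, an 80 x 160 x 7 mm plate, upper face 38 mm above the table. Origin: plate centre, underside; it lies at station y = -0.045 m + travel. Travel is 0 to 0.100 m (end stop), starts at 0 to 0.025. Friction about 1.2 N. A hidden click notch lies at travel 0.045 to 0.075, only felt: it pulls the carriage in with about 4 N over the last 6 mm, then resists up to about 11 N either way.
- grip_mid (a point): Centre, half-way up (64 mm above the table), of the black upright grip fixed on the carriage: 34 mm across the slide, 16 mm along it, 52 mm high, white strip on top, top 90 mm above the table. It stands 84 mm from the jar's axis, toward station -y. Its axes are parallel to the station's.

How it is judged (in metres and radians):
On the way, in this order (a step that is already met when the one before it is completed fails the run):
1. the cap is screwed fully home (value of joint cap below 0.1 rad), for 0.2 s.
2. the ball sits in the notch (value of joint ball above 0.0035 m), for 0.2 s.
At the end, for the whole second after the job is handed in: Ball higher than 3.5 mm, in the notch (carriage within about 2 mm of its centre), carriage at rest; cap within 0.1 rad of home; fingers hold the grip (grasp point within 30 mm of it, over 1.5 N); the three bystanders within 15 mm of where they stood (value of joint ball above 0.0035 m and value of joint cap below 0.1 rad and distance of each of spare_cover_a, spare_cover_b, cup from where it was at the start of the episode below 0.015 m and linear speed of carriage below 0.005 m/s and contact force between the fingers and carriage above 1.5 N and horizontal distance between the grasp point and grip_mid below 0.03 m); the arm keeps its last pose, push and grip.
It also fails if it takes over 64 s, if anything falls off the work surface, if the arm or the gripper's body presses on something with over 40 N, if the wrist force passes 120 N, or if a joint passes its speed limit or range.

## Robot

A 6-joint arm with a two-finger parallel gripper is mounted at the origin on a cart in front of the work surface, level with it; the furniture and walls round the work are solid. World frame = base frame: x ahead of the robot, y to its left, z up, the work surface at z = 0. Lengths are in mm, angles in rad, forces in N, time in s.
With the tool pointing down it reaches from about 325 to 775 mm from the base axis. Payload 5.5 kg.
Tool frame: the origin (TCP) lies midway between the tips of the shut fingers; the grasp point (between the pads) lies 19 mm behind it; z points along the fingers, y is the direction in which the jaws open and shut (so a half turn about z gives the same grasp; the last joint's range is limited). The gripper opens to 88 mm and grips with 3 to 60 N. Pads are 20 mm wide; open, the fingers measure 115 mm over their backs; the gripper's body (75 mm by 178 mm) begins 61 mm behind the grasp point.
Start: joints at [-1.32, 0.091, 1.231, -0, 1.82, -0.057], TCP at [181.777, -571.816, 188.331] pointing down, gripper open.
Joint ranges: [-2.87, 2.87], [-0.86, 2.18], [0.17, 2.46], [-1.51, 4.65], [0.06, 2.69], [-2.65, 2.65]. Speed limits (rad/s): [2.57, 2.57, 3.01, 3.14, 3.14, 3.14].

## Interface

Orientations are given as a unit quaternion [x, y, z, w].
In Python, from plant import bot gives the robot as it stands.
- The arm moves only by the tool play_rows, never from a script. Its argument "motion" is a list of rows, each a list of 3 entries, a list of its own where there are three numbers: the closure in counts, from 0 (fully open) to 255 (shut), then the shift along the tool's x, y, z in mm, then the turn, a rotation vector about the tool's x, y, z in degrees. In form: [[grip, [dx, dy, dz], [wx, wy, wz]], ...]. A call has 1 to 20 rows; each row shifts and turns the commanded pose from where the row before left it, along the tool's axes as they then stand; what a row does not reach is not made up. A row lasts 1/8 s, in which the tool goes at most 62.5 mm and 10.7 degrees, less where a joint would pass 70% of its speed; a pose out of reach is approached as far as the arm can. A call is refused whole if a number of a shift passes 62.5 or a number of a turn 10.7, either way. A call with a gripper value outside its range is refused whole. The fingers move at their own pace and stop on an object; "force" is the grip in N (left out, the last holds). Time passes only in rows, so rows that do not move let the fingers close. It gives the time, the measured TCP pose, the force and the opening at its end, in the units of the state.
- bot.sense(): the state, without advancing time (a new reading comes with each control period).
- bot.read_camera(name): name is "scene" or "side" or "wrist"; returns a dict with "frame" (384x512x3 uint8, blue, green, red), "fx", "fy", "cx", "cy" (pixels), "position" and "rotation" of the camera in the world; the wrist camera has in their place "T_tool_cam" (4x4, takes a point from camera to tool coordinates, whose origin is the TCP and whose axes are the flange's). Camera axes: x right, y up, looking along -z (the intrinsics and any distortion apply to the point x, -y, -z); pixel columns grow to the right and rows downward; lengths in mm; the calibration is good to about 2 mm. A picture is of the moment at which its call begins: read the wrist's pose just before it. There is no depth.
- bot.job_done(): hands the job in, once; it reports no verdict.
The state is a dict: "t": time; "joint_positions": joint angles; "joint_velocities": joint speeds; "effort": joint torques, N m; "ee_pos": TCP position; "tool_rot": TCP orientation; "ft_force": force on the tool from outside, world axes, zero at the start; "ft_torque": the same for the moment, N m; "opening": finger opening in mm.
Only numpy, scipy, OpenCV 4.12 (cv2) and the standard library are available. Lean on these libraries where they do the work, as an engineer would, in place of code of your own. Each camera call takes 0.05 s, during which the arm holds its last target.

## Working session

There is one attempt and no reset: what is moved stays moved. The work goes in short steps, Python scripts to look and compute and a tool call to move; the robot and the scene stay as the last step left them, time stands still between calls to the robot, and variables do not carry over. Pictures are saved under pics/ and viewed, and the job is handed in when it is done.

Besides the shell and the picture viewer there is one more tool, called after "Call:" as name(argument=value, ...) on one line, values as JSON. play_rows: Moves the arm, as the interface text tells. Its arguments: {"type":"object","properties":{"motion":{"type":"array","items":{"type":"array"}},"force":{"type":"number"}},"required":["motion"]}

```bash
mkdir -p pics; ls; python3 - <<'E'
from plant import bot
import cv2,numpy as np
s=bot.sense();print(s)
for n in("scene","side","wrist"):
    c=bot.read_camera(n);cv2.imwrite(f"pics/{n}0.png",c["frame"]);print(n,{k:np.round(v,4).tolist() for k,v in c.items() if k!="frame" and not isinstance(v,str)})
E
```

```text
pics
{'t': 0.0, 'joint_positions': array([-1.31968672e+00,  9.18348858e-02,  1.23188453e+00, -1.80410807e-05,
        1.81979130e+00, -5.66795164e-02]), 'joint_velocities': array([-1.12989683e-03, -8.81967437e-04,  3.18720592e-04,  1.03512285e-03,
       -9.87249985e-06,  1.87094619e-03]), 'effort': array([ 6.62301100e-04, -4.46453834e+01, -4.06439710e+01,  6.98432769e-02,
        2.94129294e-02, -1.40909519e-04]), 'ee_pos': array([ 181.68449766, -571.44924456,  187.22206265]), 'tool_rot': array([ 9.88181470e-01,  1.53285560e-01, -1.01788553e-04, -9.53653027e-04]), 'ft_force': array([-0.43593049, -1.0038581 ,  0.00834601]), 'ft_torque': array([0.12028913, 0.02595704, 0.03413757]), 'opening': 87.93312523395971}
scene {'fx': 450.3124, 'fy': 450.3124, 'cx': 256.2856, 'cy': 189.7776, 'position': [225.7369, -519.5556, 798.6416], 'rotation': [0.3369, -0.0973, -0.2739, 0.8956]}
side {'fx': 430.7124, 'fy': 430.7124, 'cx': 261.1413, 'cy': 195.2437, 'position': [271.2464, -659.937, 589.8827], 'rotation': [0.4616, -0.0965, -0.1597, 0.8672]}
wrist {'fx': 312.2424, 'fy': 312.2424, 'cx': 263.58, 'cy': 192.5144, 'T_tool_cam': [[-0.0006, 0.9662, 0.2576, 70.2304], [1.0, 0.0005, 0.0007, -1.5161], [0.0005, 0.2576, -0.9662, -196.0681], [0.0, 0.0, 0.0, 1.0]]}
```

View pics/scene0.png

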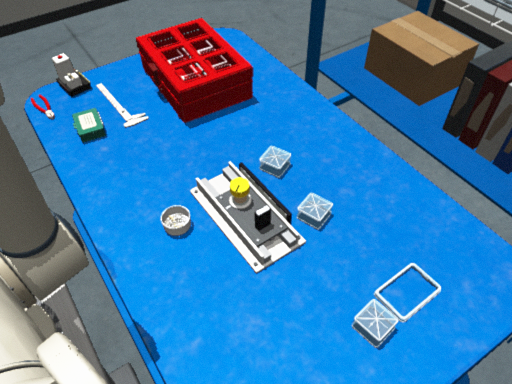

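View pics/side0.png

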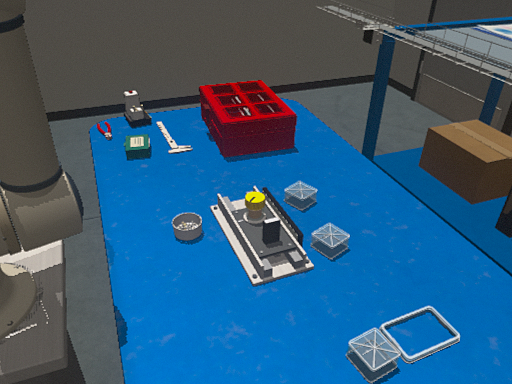

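View pics/wrist0.png

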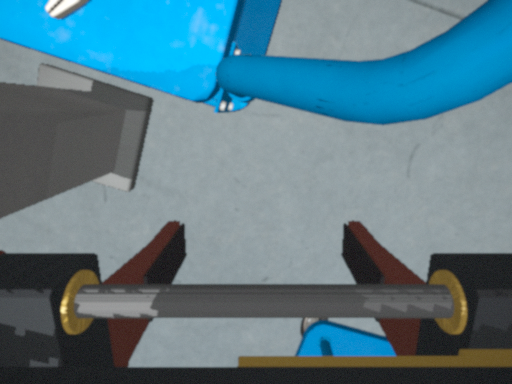

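The scene view shows the cap near (240,186), the grip near (263,216), the cup at (176,221), and the covers at (275,160) and (315,210). Next I'll zoom in and measure.

```bash
cat > h.py <<'E'
import cv2,numpy as np
from scipy.spatial.transform import Rotation as R
def ray(c,u,v):
    d=np.array([(u-c["cx"])/c["fx"],-(v-c["cy"])/c["fy"],-1.0])
    return np.array(c["position"]),R.from_quat(c["rotation"]).as_matrix()@d
def plane(c,u,v,z):
    p,d=ray(c,u,v);return p+d*(z-p[2])/d[2]
def wristcam(c,s):
    T=np.array(c["T_tool_cam"]);Rt=R.from_quat(s["tool_rot"])
    c["position"]=np.array(s["ee_pos"])+Rt.apply(T[:3,3]);c["rotation"]=(Rt*R.from_matrix(T[:3,:3])).as_quat();return c
def proj(c,P):
    q=R.from_quat(c["rotation"]).as_matrix().T@(np.array(P)-c["position"])
    return c["cx"]+c["fx"]*q[0]/-q[2],c["cy"]+c["fy"]*q[1]/q[2]
E
python3 - <<'E'
from plant import bot
from h import *
for n,(x,y,w,hh) in {"scene":(150,140,200,140),"side":(160,165,200,130)}.items():
    c=bot.read_camera(n);f=c["frame"];cv2.imwrite(f"pics/{n}_z.png",cv2.resize(f[y:y+hh,x:x+w],None,fx=4,fy=4,interpolation=cv2.INTER_CUBIC))
    hsv=cv2.cvtColor(f,cv2.COLOR_BGR2HSV)
    m=cv2.inRange(hsv,(22,150,200),(35,255,255))
    print(n,c["frame"].shape,[k for k in c],cv2.boundingRect(m))
    k,l,st,ce=cv2.connectedComponentsWithStats(m);print(st[1:],ce[1:])
E
```

```text
scene (384, 512, 3) ['frame', 'fx', 'fy', 'cx', 'cy', 'position', 'rotation'] (230, 177, 19, 16)
[[230 177  19  16 211]] [[239.00473934 184.39810427]]
side (384, 512, 3) ['frame', 'fx', 'fy', 'cx', 'cy', 'position', 'rotation'] (246, 192, 19, 11)
[[246 192  19  11 147]] [[255.05442177 196.51020408]]
```

View pics/scene_z.png

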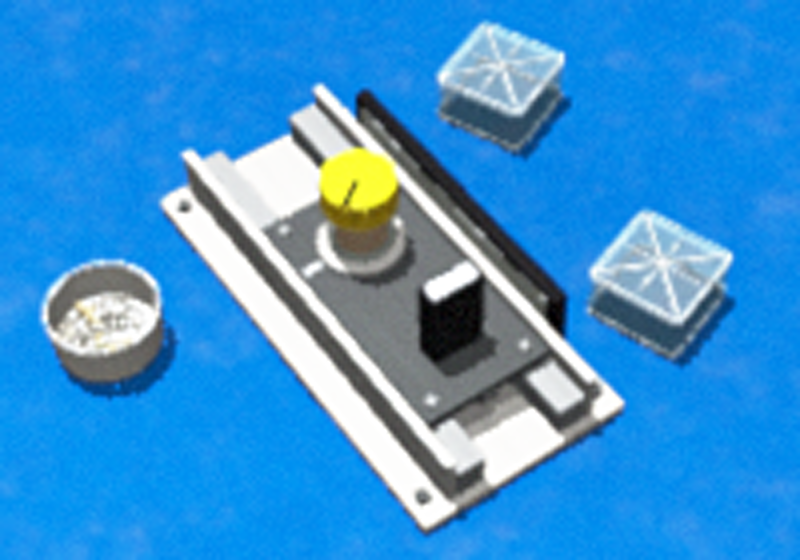

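View pics/side_z.png

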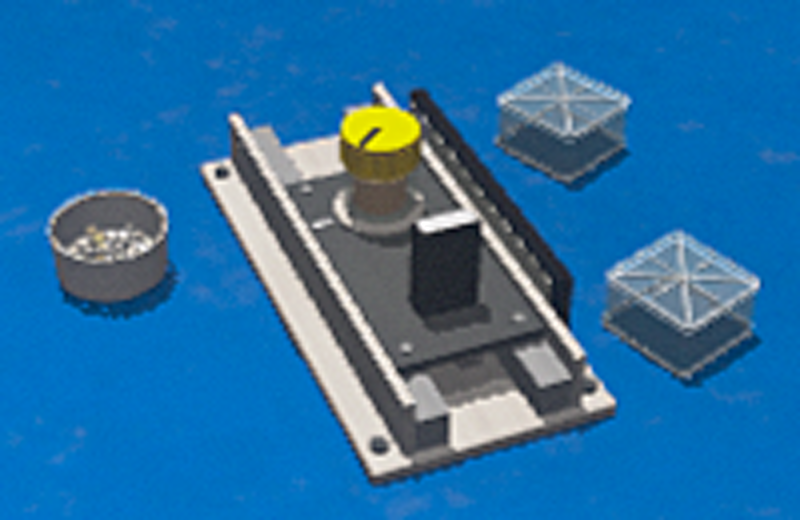

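```bash
python3 - <<'E'
from plant import bot
from h import *
Z={"scene":(150,140),"side":(160,165)}
pts={"scene":dict(fl=(161,204,8),nl=(428,529,8),nr=(625,404,8),cap=(359,181,92),strip=(452,282,90),mark=(315,268,38),pt0=(345,207,92),pt1=(357,183,92),cup=(103,300,33),A=(502,70,34),B=(662,265,34),pl0=(420,285+0,90)),
"side":dict(fl=(202,163,8),nl=(374,480,8),nr=(614,410,8),cap=(381,130,92),strip=(447,223,90),mark=(322,225,38),pt0=(362,145,92),pt1=(380,128,92),cup=(109,217,33),A=(564,100,34),B=(682,282,34))}
for n in pts:
    c=bot.read_camera(n);q={}
    for k,(u,v,z) in pts[n].items():
        q[k]=plane(c,Z[n][0]+(u+.5)/4-.5,Z[n][1]+(v+.5)/4-.5,z);print(n,k,q[k].round(1))
    d=q["fl"]-q["nl"];e=q["nr"]-q["nl"]
    print("long",np.linalg.norm(d),"ang y",np.degrees(np.arctan2(d[1],d[0])),"short",np.linalg.norm(e),np.degrees(np.arctan2(e[1],e[0])))
    g=q["cap"]-q["strip"];print("cap-grip",np.linalg.norm(g),np.degrees(np.arctan2(g[1],g[0])))
    p=q["pt0"]-q["pt1"];m=q["mark"]-q["cap"];print("ptr ang",np.degrees(np.arctan2(p[1],p[0])),"mark",np.degrees(np.arctan2(m[1],m[0])))
E
```

```text
scene fl [472.7 142.4   8. ]
scene nl [ 480.8 -124.9    8. ]
scene nr [ 609.3 -120.5    8. ]
scene cap [540.2  27.5  92. ]
scene strip [543.3 -54.7  90. ]
scene mark [510.6  29.3  38. ]
scene pt0 [524.5  16.3  92. ]
scene pt1 [538.6  26.9  92. ]
scene cup [406.3  78.4  33. ]
scene A [684.8  99.3  34. ]
scene B [669.6 -72.6  34. ]
scene pl0 [528.9 -47.2  90. ]
long 267.3407798695912 ang y 91.75005217041536 short 128.51348731079221 1.9558877025575134
cap-grip 82.21332863569641 92.1677981382515
ptr ang -143.06460790793668 mark 176.42654159178755
side fl [473.1 147.7   8. ]
side nl [ 477.8 -125.9    8. ]
side nr [ 604.2 -122.7    8. ]
side cap [538.8  28.4  92. ]
side strip [541.3 -54.4  90. ]
side mark [506.5  29.6  38. ]
side pt0 [524.8  18.9  92. ]
side pt1 [539.   30.3  92. ]
side cup [404.   81.4  33. ]
side A [683.7 101.5  34. ]
side B [665.8 -74.1  34. ]
long 273.6413564742114 ang y 90.98771266026367 short 126.43419114538757 1.4389381265382981
cap-grip 82.86080013544529 91.76338863406774
ptr ang -141.0910337080299 mark 177.87811599301241
```

Call:
play_rows(motion=[[0,[29,-25.7,0],[0,0,0]],[0,[29,-25.7,0],[0,0,0]],[0,[29,-25.7,0],[0,0,0]],[0,[29,-25.7,0],[0,0,0]],[0,[29,-25.7,0],[0,0,0]],[0,[29,-25.7,0],[0,0,0]],[0,[29,-25.7,0],[0,0,0]],[0,[29,-25.7,0],[0,0,0]],[0,[29,-25.7,0],[0,0,0]],[0,[29,-25.7,0],[0,0,0]],[0,[29,-25.7,0],[0,0,0]],[0,[29,-25.7,0],[0,0,0]],[0,[29,-25.7,0],[0,0,0]],[0,[29,-25.7,0],[0,0,0]],[0,[29,-25.7,0],[0,0,0]],[0,[29,-25.7,0],[0,0,0]],[0,[29,-25.7,0],[0,0,0]],[0,[0,0,0],[0,0,0]],[0,[0,0,0],[0,0,0]]])

```text
t: 2.72
ee_pos: [519.0, -6.5, 188.3]
tool_rot: [0.988, 0.153, -0.0, 0.0]
ft_force: [0.3, -0.3, -1.1]
opening: 88.0
```

```bash
python3 - <<'E'
from plant import bot
from h import *
s=bot.sense();c=wristcam(bot.read_camera("wrist"),s);cv2.imwrite("pics/w1.png",c["frame"])
print(s["t"],s["ee_pos"],R.from_quat(s["tool_rot"]).as_matrix().round(3),s["joint_positions"].round(3))
f=c["frame"];hsv=cv2.cvtColor(f,cv2.COLOR_BGR2HSV);m=cv2.inRange(hsv,(22,150,200),(35,255,255))
k,l,st,ce=cv2.connectedComponentsWithStats(m);print(st[1:],ce[1:],plane(c,*ce[1+np.argmax(st[1:,4])],92))
print(proj(c,[540,28,92]),proj(c,[542,-55,90]))
E
```

```text
2.725 [518.97298298  -6.53679788 188.29365895] [[ 0.953  0.303 -0.   ]
 [ 0.303 -0.953 -0.   ]
 [-0.001  0.    -1.   ]] [-7.800e-02 -1.260e-01  1.446e+00 -1.000e-03  1.823e+00  1.185e+00]
[[ 213  130   43   42 1076]
 [ 221  133    3    3    6]
 [ 225  136    1    1    1]
 [ 223  138    1    1    1]] [[232.45724907 148.72211896]
 [221.83333333 134.        ]
 [225.         136.        ]
 [223.         138.        ]] [542.61098893  33.22685047  92.        ]
(np.float64(237.0408287451329), np.float64(153.07358524310848)) (np.float64(320.53891760554734), np.float64(176.8595319766248))
```

View pics/w1.png

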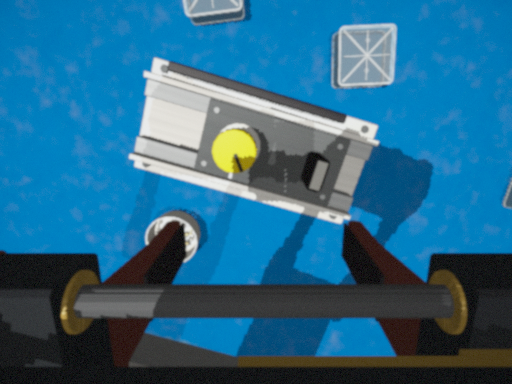

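```bash
python3 - <<'E'
from plant import bot
from h import *
s=bot.sense();c=wristcam(bot.read_camera("wrist"),s);f=c["frame"]
hsv=cv2.cvtColor(f,cv2.COLOR_BGR2HSV);m=cv2.inRange(hsv,(22,120,90),(36,255,255))
cs,_=cv2.findContours(m,0,1);k=max(cs,key=cv2.contourArea);h=cv2.convexHull(k);e=cv2.fitEllipse(h);print(e,plane(c,*e[0],92))
cv2.imwrite("pics/w1z.png",cv2.resize(f[110:220,190:350],None,fx=5,fy=5,interpolation=cv2.INTER_CUBIC))
E
```

```text
((233.8530731201172, 150.46893310546875), (43.74256134033203, 45.07528305053711), 78.03878784179688) [541.38828037  31.19588173  92.        ]
```

View pics/w1z.png

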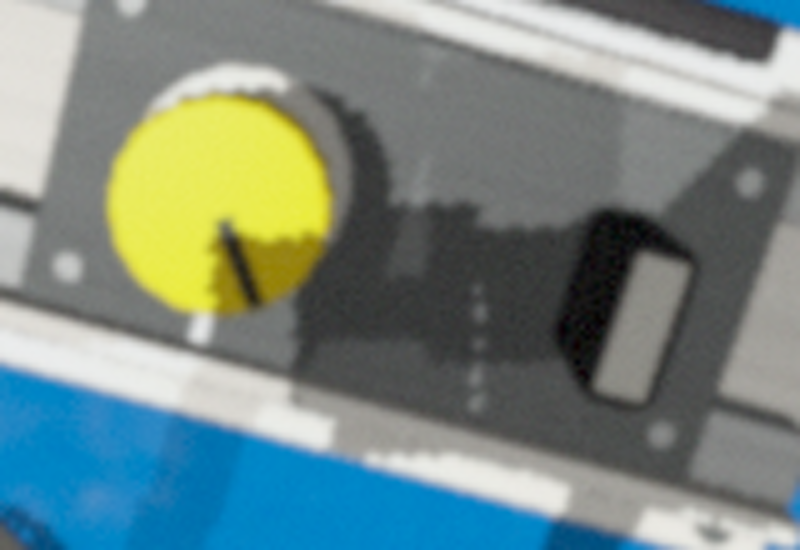

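```bash
python3 - <<'E'
from plant import bot
from h import *
s=bot.sense();c=wristcam(bot.read_camera("wrist"),s)
P=lambda u,v,z:plane(c,190+(u+.5)/5-.5,110+(v+.5)/5-.5,z)
cap=P(219,205,92);g=P(644,330,90);p0=P(224,222,92);p1=P(255,302,92);mk=P(202,328,38)
print(cap,g,mk);a=lambda d:np.degrees(np.arctan2(d[1],d[0]))
print(np.linalg.norm(cap-g),a(cap-g),"ptr",a(p1-p0),a(p1-cap),"strip ends",a(P(665,250,90)-P(622,405,90)),np.linalg.norm(P(665,250,90)-P(622,405,90)))
E
```

```text
[541.18099737  31.39122258  92.        ] [542.41845384 -53.17745407  90.        ] [505.12552744  30.24225324  38.        ]
84.6013733254348 90.83832426652299 ptr -142.5348988514222 -143.35523184534216 strip ends 4.748422519892972 31.190129417193848
```

Call:
play_rows(motion=[[0,[15.8,-14.1,0],[0,0,0]],[0,[15.8,-14.1,0],[0,0,0]],[0,[0,0,0],[0,0,-9]],[0,[0,0,0],[0,0,-9]],[0,[0,0,0],[0,0,-9]],[0,[0,0,20],[0,0,0]],[0,[0,0,25],[0,0,0]],[0,[0,0,25],[0,0,0]],[0,[0,0,0],[0,0,0]],[0,[0,0,0],[0,0,0]]])

```text
t: 4.12
ee_pos: [541.4, 31.0, 119.3]
tool_rot: [0.925, 0.38, 0.001, 0.0]
ft_force: [0.1, -0.8, 0.1]
opening: 87.7
```

```bash
python3 - <<'E'
from plant import bot
from h import *
s=bot.sense();print(s["t"],s["ee_pos"],R.from_quat(s["tool_rot"]).as_matrix().round(3),s["ft_force"],s["ft_torque"])
c=wristcam(bot.read_camera("wrist"),s);f=c["frame"];cv2.imwrite("pics/w2.png",f)
hsv=cv2.cvtColor(f,cv2.COLOR_BGR2HSV);m=cv2.inRange(hsv,(22,120,90),(36,255,255))
cs,_=cv2.findContours(m,0,1);k=max(cs,key=cv2.contourArea);h=cv2.convexHull(k);e=cv2.fitEllipse(h);print(e,plane(c,*e[0],92))
E
```

```text
4.125 [541.43357397  30.97585809 119.34697416] [[ 0.711  0.703  0.001]
 [ 0.703 -0.711  0.   ]
 [ 0.001  0.001 -1.   ]] [ 0.09723431 -0.78944327  0.05967077] [-0.00238384  0.00074011 -0.04954956]
((264.0458679199219, 204.73390197753906), (55.54023742675781, 57.17067337036133), 175.3502960205078) [542.02021966  33.17612691  92.        ]
```

View pics/w2.png

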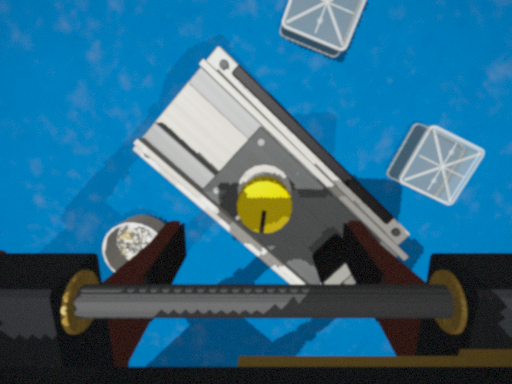

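Call:
play_rows(motion=[[0,[0,0,19],[0,0,0]],[0,[0,0,19],[0,0,0]],[0,[0,0,18],[0,0,0]],[0,[0,0,0],[0,0,0]],[0,[0,0,0],[0,0,0]]])

```text
t: 4.8
ee_pos: [540.9, 30.3, 62.5]
tool_rot: [0.925, 0.38, 0.0, 0.0]
ft_force: [-0.8, 0.8, -0.5]
opening: 87.9
```

Call:
play_rows(motion=[[255,[0,0,0],[0,0,0]],[255,[0,0,0],[0,0,0]],[255,[0,0,0],[0,0,0]],[255,[0,0,0],[0,0,0]],[255,[0,0,0],[0,0,0]],[255,[0,0,0],[0,0,0]],[255,[0,0,0],[0,0,0]],[255,[0,0,0],[0,0,0]]], force=25)

```text
t: 5.8
ee_pos: [540.8, 30.3, 62.3]
tool_rot: [0.925, 0.38, -0.0, 0.0]
ft_force: [-0.6, -0.1, -1.0]
opening: 11.1
```

```bash
python3 - <<'E'
from plant import bot
s=bot.sense();print(s["t"],s["opening"],s["ee_pos"],s["ft_force"],s["ft_torque"],s["joint_positions"])
E
```

```text
5.8 11.084768592270658 [540.82463575  30.34927407  62.343248  ] [-0.60709165 -0.08268594 -0.96460424] [-0.01969849 -0.00777672  0.01261392] [-6.73570083e-03 -5.39376967e-02  1.60038000e+00 -2.24466992e-05
  1.59514687e+00  7.85013443e-01]
```

```bash
python3 - <<'E'
from plant import bot
from h import *
s=bot.sense()
for n in("scene","side","wrist"):
    f=bot.read_camera(n)["frame"]
    if n!="wrist": f=cv2.resize(f[110:290,130:350],None,fx=3.5,fy=3.2)
    cv2.imwrite(f"pics/{n}3.png",f)
print(bot.sense()["opening"])
E
```

```text
0.9539405363484782
```

View pics/side3.png

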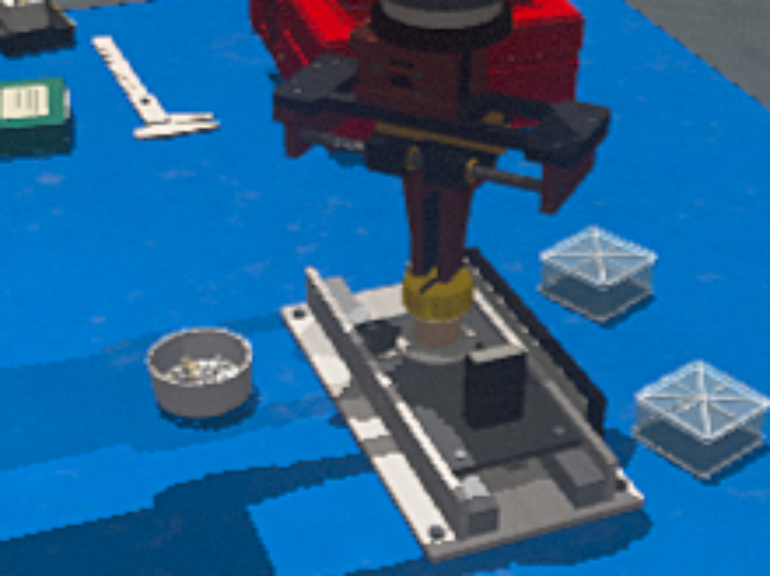

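View pics/wrist3.png

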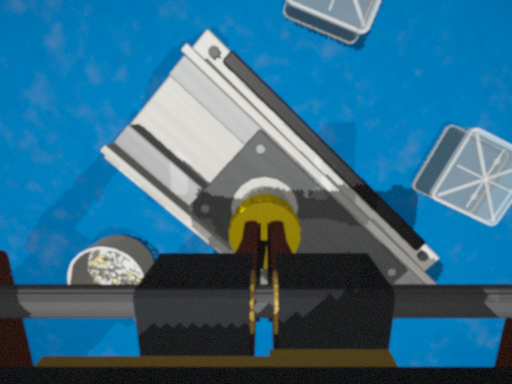

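View pics/scene3.png

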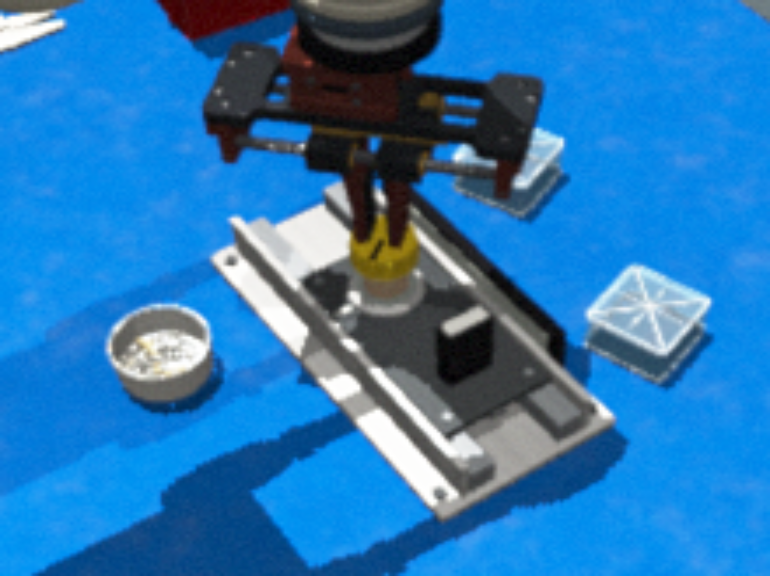

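```bash
python3 - <<'E'
from plant import bot
from h import *
s=bot.sense();p=s["ee_pos"];print(p,s["opening"],s["ft_force"])
for n in("scene","side","wrist"):
    c=bot.read_camera(n);s=bot.sense()
    if n=="wrist":c=wristcam(c,s)
    f=cv2.resize(c["frame"],None,fx=1,fy=1)
    u,v=proj(c,p);print(n,u,v, proj(c,p+[0,0,40]))
    x0,y0=int(u)-40,int(v)-60
    g=cv2.resize(f[y0:y0+90,x0:x0+100],None,fx=6,fy=6,interpolation=cv2.INTER_CUBIC)
    for dz in(0,20,40,60):
        a,b=proj(c,p+[0,0,dz]);cv2.circle(g,(int((a-x0+.5)*6),int((b-y0+.5)*6)),3,(255,0,255),-1)
    cv2.imwrite(f"pics/{n}4.png",g)
E
```

```text
[540.80768508  30.36286532  62.31330374] 0.9539405363484782 [-0.08371978  0.44499157 -0.07578364]
scene 239.433213185635 193.0752419507843 (np.float64(238.69474247391767), np.float64(180.60500974922618))
side 255.26883370942926 208.11022811715745 (np.float64(255.50638324076928), np.float64(192.2812607834052))
wrist 265.88428918310234 219.64981600819985 (np.float64(266.40505567141616), np.float64(244.87807160558253))
```

View pics/side4.png

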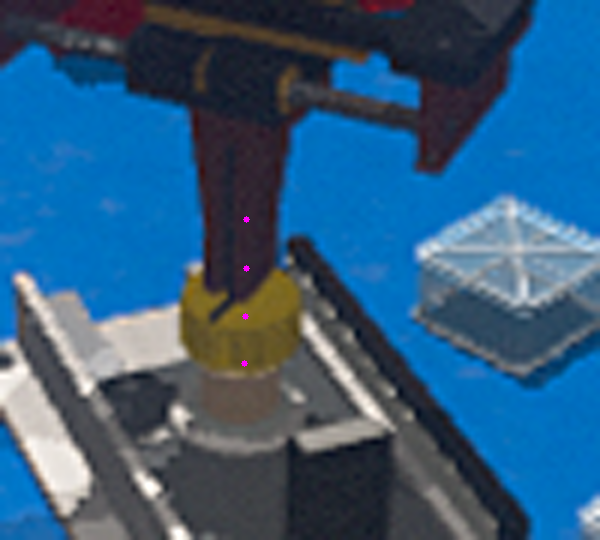

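View pics/scene4.png

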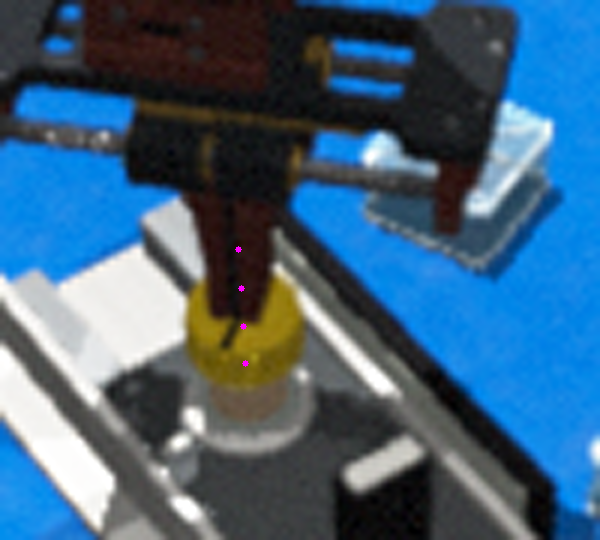

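View pics/wrist4.png

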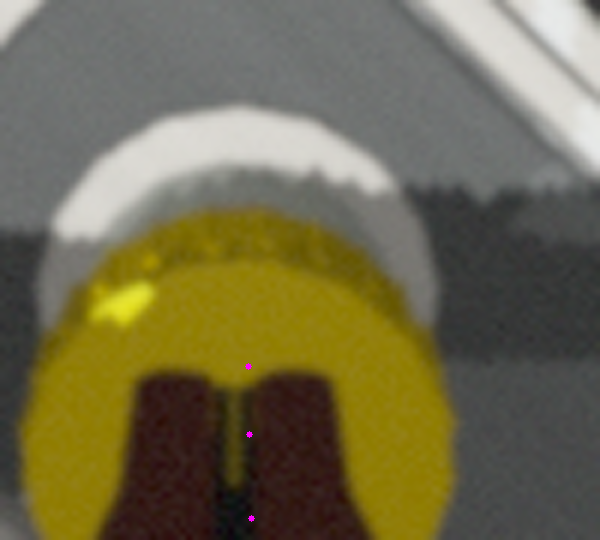

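The fingers shut on nothing. The pictures put the real tips well above the reported TCP, so I'll raise the arm and triangulate the tips.

Call:
play_rows(motion=[[255,[0,0,-20],[0,0,0]],[255,[0,0,-20],[0,0,0]],[255,[0,0,0],[0,0,0]],[255,[0,0,0],[0,0,0]]])

```text
t: 6.6
ee_pos: [540.9, 30.4, 102.6]
tool_rot: [0.925, 0.38, 0.0, 0.0]
ft_force: [-0.4, -0.8, -0.3]
opening: 0.6
```

```bash
python3 - <<'E'
from plant import bot
from h import *
s=bot.sense();p=s["ee_pos"];print(p,s["opening"],s["ft_force"])
for n in("scene","side","wrist"):
    c=bot.read_camera(n);s=bot.sense()
    if n=="wrist":c=wristcam(c,s)
    f=c["frame"]
    u,v=proj(c,p);x0,y0=int(u)-40,int(v)-60
    print(n,x0,y0)
    g=cv2.resize(f[y0:y0+90,x0:x0+100],None,fx=6,fy=6,interpolation=cv2.INTER_CUBIC)
    for dz in(0,20,40,60):
        a,b=proj(c,p+[0,0,dz]);cv2.circle(g,(int((a-x0+.5)*6),int((b-y0+.5)*6)),3,(255,0,255),-1)
    cv2.imwrite(f"pics/{n}5.png",g)
E
```

```text
[540.94585711  30.39180564 102.57981232] 0.5625786902761705 [-0.41318514 -0.7556577  -0.25113065]
scene 198 120
side 215 132
wrist 226 159
```

View pics/side5.png

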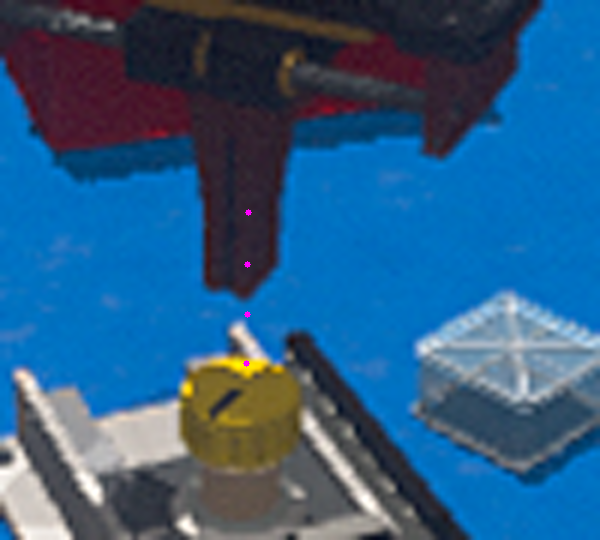

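View pics/scene5.png

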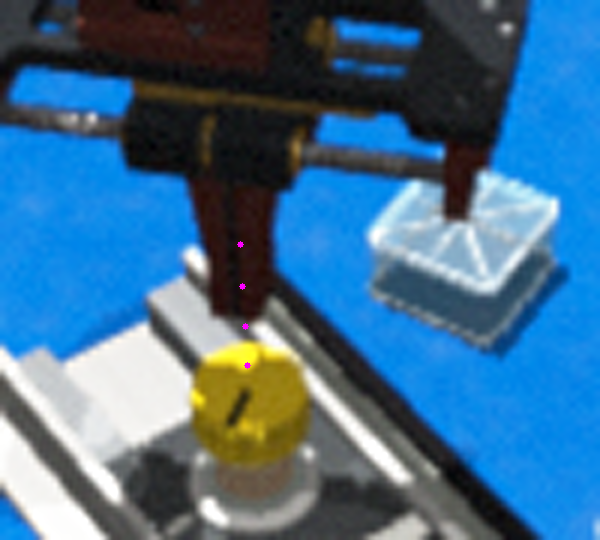

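Both views put the real tips about 35 mm behind the reported TCP: side about (255,180), scene about (237,172). The wrist view of the open jaws agrees, with 88 mm seen at 174 mm depth. I'll allow for that, go lower and check visually before I grip.

Call:
play_rows(motion=[[0,[0,0,0],[0,0,0]],[0,[0,0,0],[0,0,0]],[0,[0,0,0],[0,0,0]],[0,[0,0,0],[0,0,0]],[0,[0,0,0],[0,0,0]],[0,[0,0,0],[0,0,0]],[0,[0,0,0],[0,0,0]],[0,[0,0,0],[0,0,0]],[0,[0,0,18],[0,0,0]],[0,[0,0,18],[0,0,0]],[0,[0,0,18],[0,0,0]],[0,[0,0,16],[0,0,0]],[0,[0,0,0],[0,0,0]],[0,[0,0,0],[0,0,0]]])

```text
t: 8.5
ee_pos: [541.1, 30.4, 32.8]
tool_rot: [0.925, 0.38, 0.0, 0.0]
ft_force: [-0.0, -1.2, 0.0]
opening: 87.6
```

```bash
python3 - <<'E'
from plant import bot
from h import *
s=bot.sense();p=s["ee_pos"];print(p,s["opening"],s["ft_force"])
for n in("side","scene"):
    c=bot.read_camera(n)
    f=c["frame"]
    u,v=proj(c,[541,31,82]);x0,y0=int(u)-50,int(v)-50
    cv2.imwrite(f"pics/{n}6.png",cv2.resize(f[y0:y0+90,x0:x0+100],None,fx=6,fy=6,interpolation=cv2.INTER_CUBIC))
E
```

```text
[541.12443174  30.36165745  32.7821555 ] 87.6149993476997 [-0.03490349 -1.19574834  0.02831116]
```

View pics/side6.png

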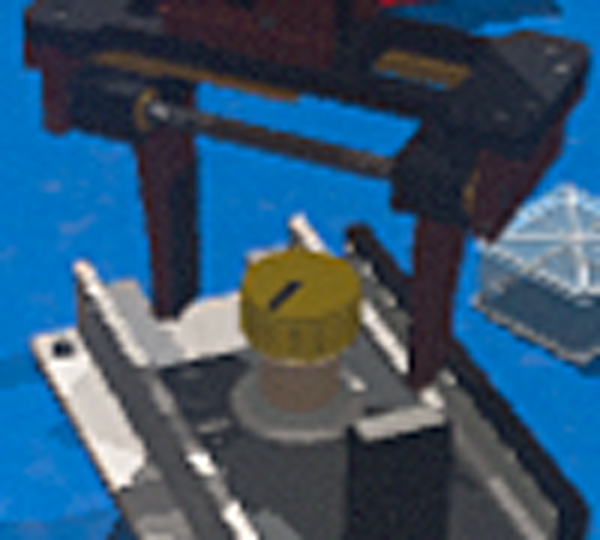

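View pics/scene6.png

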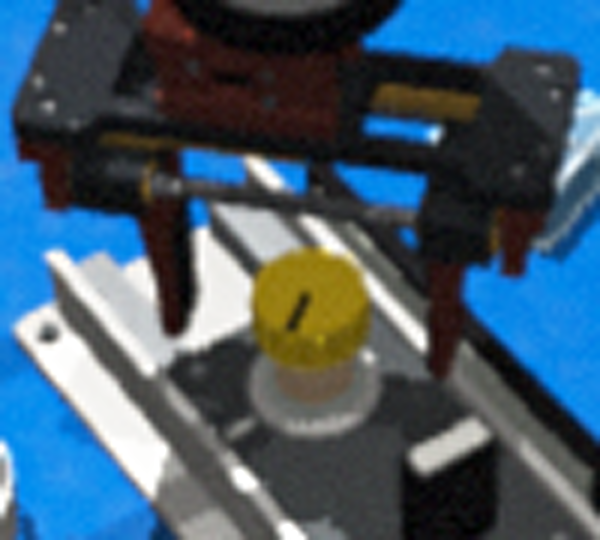

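The tips now straddle the cap. In the side view their midpoint lies about 27 mm below the cap's top, at z≈65. Closing.

Call:
play_rows(motion=[[255,[0,0,0],[0,0,0]],[255,[0,0,0],[0,0,0]],[255,[0,0,0],[0,0,0]],[255,[0,0,0],[0,0,0]],[255,[0,0,0],[0,0,0]],[255,[0,0,0],[0,0,0]],[255,[0,0,0],[0,0,0]],[255,[0,0,0],[0,0,0]]], force=25)

```text
t: 9.6
ee_pos: [541.1, 30.4, 32.4]
tool_rot: [0.925, 0.38, 0.0, 0.0]
ft_force: [2.0, -0.2, -1.3]
opening: 41.3
```

```bash
python3 - <<'E'
from plant import bot
s=bot.sense();print(s["t"],s["opening"],s["ee_pos"],s["ft_force"],s["ft_torque"],s["joint_positions"],s["effort"])
E
```

```text
9.6 41.31531393975551 [541.07693006  30.38673766  32.37525791] [ 1.97847433 -0.1693779  -1.28591762] [ 0.02001308 -0.37722572  0.03694673] [-6.70026927e-03 -3.95325152e-02  1.64011421e+00  2.97015827e-05
  1.54043577e+00  7.85041996e-01] [ 5.96941751e-02 -3.86934328e+01 -3.94901633e+01  3.09389038e-02
  7.63802994e-01  2.12498900e-02]
```

Call:
play_rows(motion=[[255,[0,0,0],[0,0,5]],[255,[0,0,0],[0,0,5]],[255,[0,0,0],[0,0,5]],[255,[0,0,0],[0,0,5]],[255,[0,0,0],[0,0,4]],[255,[0,0,0],[0,0,4]],[255,[0,0,0],[0,0,0]]])

```text
t: 10.48
ee_pos: [541.1, 30.3, 32.4]
tool_rot: [0.989, 0.145, 0.0, 0.0]
ft_force: [3.4, -1.2, -1.5]
opening: 41.9
```

```bash
cat > st.py <<'E'
from plant import bot
from h import *
s=bot.sense();M=R.from_quat(s["tool_rot"]).as_matrix()
print(s["t"],s["opening"],s["ee_pos"].round(1),"F",s["ft_force"].round(2),"T",s["ft_torque"].round(3),"yaw",np.degrees(np.arctan2(M[1,0],M[0,0])))
E
python3 st.py
```

```text
10.475 41.930939571630084 [541.1  30.3  32.4] F [ 3.41 -1.23 -1.53] T [-0.048 -0.593 -0.101] yaw 16.656335979362016
```

Turning torque is about −0.1 N·m with the cap 28° round. I'll go on in small steps until the stop.

Call:
play_rows(motion=[[255,[0,0,0],[0,0,2]],[255,[0,0,0],[0,0,2]],[255,[0,0,0],[0,0,2]],[255,[0,0,0],[0,0,0]]])

```text
t: 10.98
ee_pos: [541.1, 30.3, 32.4]
tool_rot: [0.996, 0.092, 0.0, 0.0]
ft_force: [5.5, -0.5, -2.0]
opening: 41.3
```

```bash
python3 st.py
```

```text
10.975 41.33364573219956 [541.1  30.3  32.4] F [ 5.53 -0.5  -1.96] T [-0.071 -0.84  -0.057] yaw 10.599327894454987
```

Call:
play_rows(motion=[[255,[0,0,0],[0,0,2]],[255,[0,0,0],[0,0,2]],[255,[0,0,0],[0,0,0]]])

```text
t: 11.35
ee_pos: [540.9, 30.2, 32.4]
tool_rot: [0.998, 0.058, 0.0, 0.0]
ft_force: [5.0, -2.0, -1.3]
opening: 41.2
```

```bash
python3 st.py
```

```text
11.35 41.20093539353104 [540.9  30.2  32.4] F [ 5.   -1.96 -1.29] T [-0.247 -0.69   0.57 ] yaw 6.697579569812327
```

Call:
play_rows(motion=[[255,[0,0,0],[0,0,1.5]],[255,[0,0,0],[0,0,0]],[255,[0,0,0],[0,0,0]]])

```text
t: 11.72
ee_pos: [540.4, 30.2, 32.4]
tool_rot: [0.999, 0.045, -0.0, 0.0]
ft_force: [0.7, -1.8, 0.9]
opening: 41.3
```

```bash
python3 st.py; python3 - <<'E'
from plant import bot
from h import *
for n in("side","scene"):
    c=bot.read_camera(n);f=c["frame"]
    u,v=proj(c,[541,31,82]);x0,y0=int(u)-50,int(v)-50
    cv2.imwrite(f"pics/{n}7.png",cv2.resize(f[y0:y0+90,x0:x0+100],None,fx=6,fy=6,interpolation=cv2.INTER_CUBIC))
E
```

```text
11.725 41.29681301696205 [540.4  30.2  32.4] F [ 0.7  -1.79  0.93] T [-0.36  -0.026  0.559] yaw 5.1507518700772215
```

View pics/scene7.png

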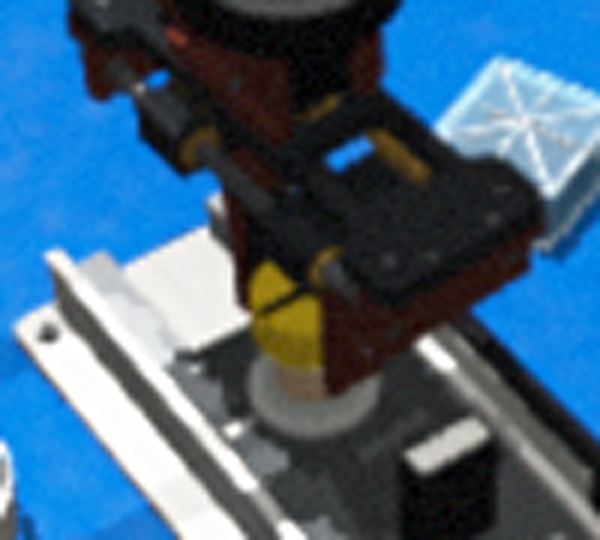

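Torque 0.56 N·m shows the cap is on its stop, and the pointer lies toward the mark. I'll open, rise and check.

Call:
play_rows(motion=[[0,[0,0,0],[0,0,0]],[0,[0,0,0],[0,0,0]],[0,[0,0,0],[0,0,0]],[0,[0,0,0],[0,0,0]],[0,[0,0,0],[0,0,0]],[0,[0,0,-20],[0,0,3.4]],[0,[0,0,-30],[0,0,0]],[0,[0,0,-30],[0,0,0]],[0,[0,0,0],[0,0,0]],[0,[0,0,0],[0,0,0]]])

```text
t: 13.08
ee_pos: [540.4, 30.4, 111.1]
tool_rot: [1.0, 0.015, -0.001, -0.0]
ft_force: [0.2, -0.3, -0.9]
opening: 87.9
```

```bash
python3 st.py; python3 - <<'E'
from plant import bot
from h import *
s=bot.sense()
c=wristcam(bot.read_camera("wrist"),s);cv2.imwrite("pics/w8.png",c["frame"])
c=bot.read_camera("scene");f=c["frame"]
u,v=proj(c,[541,-10,82]);x0,y0=int(u)-50,int(v)-50
cv2.imwrite(f"pics/scene8.png",cv2.resize(f[y0:y0+90,x0:x0+100],None,fx=6,fy=6,interpolation=cv2.INTER_CUBIC));print(x0,y0)
E
```

```text
13.075 87.85741632797782 [540.4  30.4 111.1] F [ 0.24 -0.27 -0.95] T [0.057 0.01  0.015] yaw 1.7336628323732164
199 149
```

View pics/w8.png

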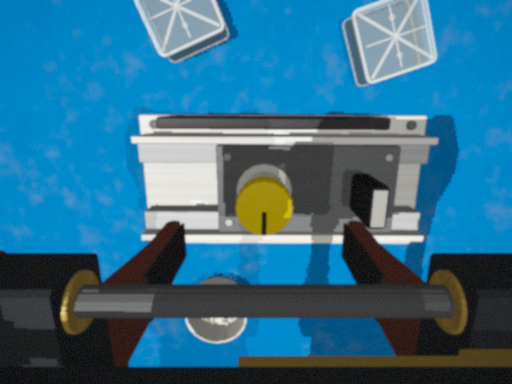

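View pics/scene8.png

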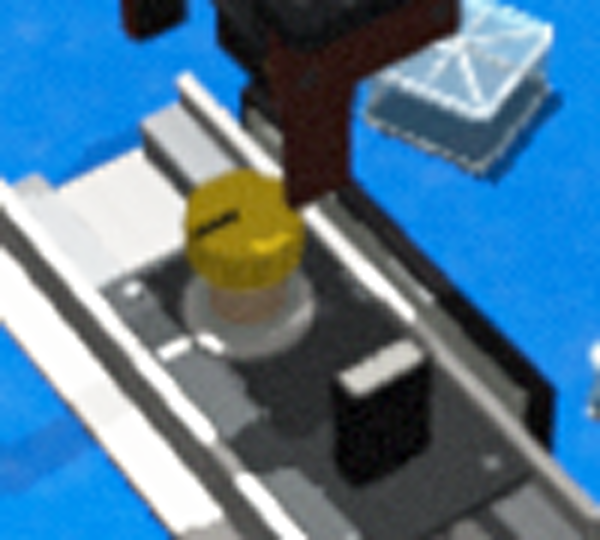

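The pointer is in line with station −x, from (264,212) to (264,235), so the cap is home. Now I'll locate the grip strip, near (379,208).

```bash
python3 - <<'E'
from plant import bot
from h import *
s=bot.sense();c=wristcam(bot.read_camera("wrist"),s);f=c["frame"]
g=cv2.cvtColor(f,cv2.COLOR_BGR2GRAY);m=np.zeros_like(g);m[180:235,367:392]=cv2.inRange(g[180:235,367:392],120,255)
k,l,st,ce=cv2.connectedComponentsWithStats(m);i=1+np.argmax(st[1:,4]);print(st[i],ce[i],plane(c,*ce[i],90))
r=cv2.minAreaRect(np.argwhere(l==i)[:,::-1].astype(np.float32));print(r)
c=bot.read_camera("scene");u=199+(381+.5)/6-.5;v=149+(367.5)/6-.5;print(plane(c,u,v,90))
u=199+(243+.5)/6-.5;v=149+(216.5)/6-.5;print("cap",plane(c,u,v,92))
E
```

```text
[369 190  23  41 654] [380.15902141 210.94189602] [540.56667852 -53.01508534  90.        ]
((380.0, 210.0), (40.0, 22.0), 90.0)
[542.92530695 -53.2699661   90.        ]
cap [540.10684015  28.49388181  92.        ]
```

Call:
play_rows(motion=[[128,[0,27.5,0],[0,0,0]],[128,[0,28,0],[0,0,0]],[128,[-0.5,28,0],[0,0,0]],[128,[0,0,0],[0,0,0]],[128,[0,0,25],[0,0,0]],[128,[0,0,0],[0,0,0]],[128,[0,0,0],[0,0,0]]])

```text
t: 14.15
ee_pos: [542.9, -52.5, 87.8]
tool_rot: [1.0, 0.015, 0.0, -0.0]
ft_force: [1.0, -0.4, -0.4]
opening: 43.5
```

```bash
python3 st.py; python3 - <<'E'
from plant import bot
from h import *
s=bot.sense()
c=wristcam(bot.read_camera("wrist"),s);cv2.imwrite("pics/w9.png",c["frame"]);print(proj(c,[542,-53,90]))
c=bot.read_camera("side");f=c["frame"]
u,v=proj(c,[541,-50,82]);x0,y0=int(u)-50,int(v)-60
cv2.imwrite(f"pics/side9.png",cv2.resize(f[y0:y0+90,x0:x0+100],None,fx=6,fy=6,interpolation=cv2.INTER_CUBIC))
E
```

```text
14.15 43.534406170146724 [542.9 -52.5  87.8] F [ 1.03 -0.45 -0.39] T [-0.004 -0.016  0.002] yaw 1.7758401362285212
(np.float64(266.75507890586556), np.float64(220.46193207608803))
```

View pics/w9.png

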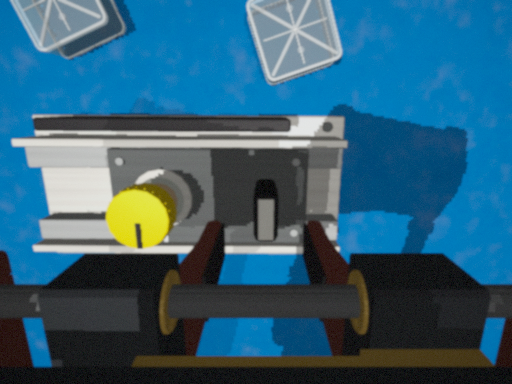

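View pics/side9.png

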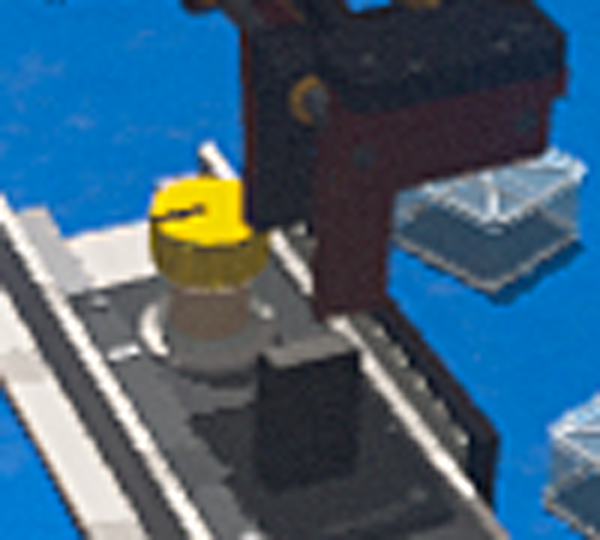

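The grip sits midway between the fingers (265, fingers at 224 and 306). Descending, then closing.

Call:
play_rows(motion=[[128,[0,0,20],[0,0,0]],[128,[0,0,20],[0,0,0]],[128,[0,0,15],[0,0,0]],[128,[0,0,12],[0,0,0]],[128,[0,0,0],[0,0,0]],[128,[0,0,0],[0,0,0]]])

```text
t: 15.0
ee_pos: [543.2, -53.2, 20.9]
tool_rot: [1.0, 0.015, 0.0, 0.0]
ft_force: [0.6, 0.6, 0.6]
opening: 43.9
```

```bash
python3 st.py
```

```text
15.0 43.94327705831897 [543.2 -53.2  20.9] F [0.64 0.58 0.59] T [0.001 0.029 0.059] yaw 1.7339569945303253
```

Call:
play_rows(motion=[[255,[0,0,0],[0,0,0]],[255,[0,0,0],[0,0,0]],[255,[0,0,0],[0,0,0]],[255,[0,0,0],[0,0,0]],[255,[0,0,0],[0,0,0]],[255,[0,0,0],[0,0,0]]], force=40)

```text
t: 15.75
ee_pos: [543.0, -53.1, 20.6]
tool_rot: [1.0, 0.015, 0.0, -0.0]
ft_force: [-0.1, -0.5, 2.0]
opening: 15.9
```

```bash
python3 st.py; python3 - <<'E'
from plant import bot
from h import *
for n in("side","scene"):
    c=bot.read_camera(n);f=c["frame"]
    u,v=proj(c,[541,-50,82]);x0,y0=int(u)-50,int(v)-55
    cv2.imwrite(f"pics/{n}10.png",cv2.resize(f[y0:y0+90,x0:x0+100],None,fx=6,fy=6,interpolation=cv2.INTER_CUBIC))
E
```

```text
15.75 15.88346117237065 [543.  -53.1  20.6] F [-0.11 -0.47  2.02] T [ 0.095 -0.014 -0.36 ] yaw 1.7307348635399327
```

View pics/side10.png

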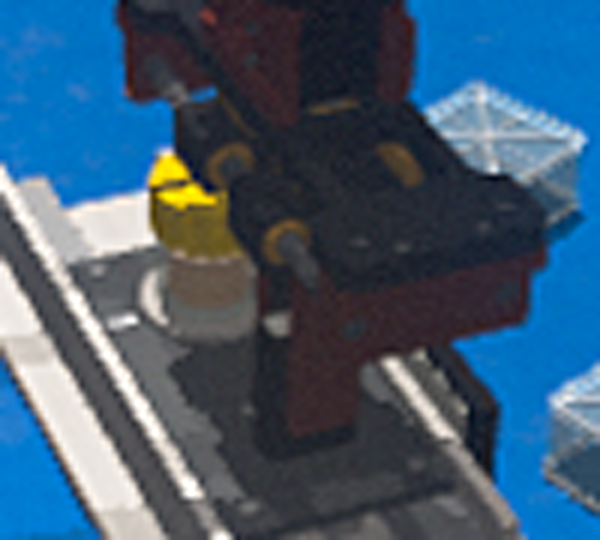

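The grip is held, opening 15.9 mm. Now I'll slide along station +y, which is tool −y.

Call:
play_rows(motion=[[255,[0,-2,0],[0,0,0]],[255,[0,-2,0],[0,0,0]],[255,[0,-2,0],[0,0,0]],[255,[0,-2,0],[0,0,0]],[255,[0,-2,0],[0,0,0]],[255,[0,-2,0],[0,0,0]]])

```text
t: 16.6
ee_pos: [542.7, -41.1, 20.6]
tool_rot: [1.0, 0.015, 0.0, 0.0]
ft_force: [0.8, -5.0, 4.2]
opening: 15.7
```

```bash
python3 st.py; python3 - <<'E'
from plant import bot
from h import *
c=bot.read_camera("scene");f=c["frame"]
cv2.imwrite(f"pics/scene11.png",cv2.resize(f[140:280,150:350],None,fx=4,fy=4,interpolation=cv2.INTER_CUBIC))
E
```

```text
16.6 15.692835995781566 [542.7 -41.1  20.6] F [ 0.75 -5.02  4.18] T [-0.66  -0.067 -0.265] yaw 1.7386750234652104
```

View pics/scene11.png

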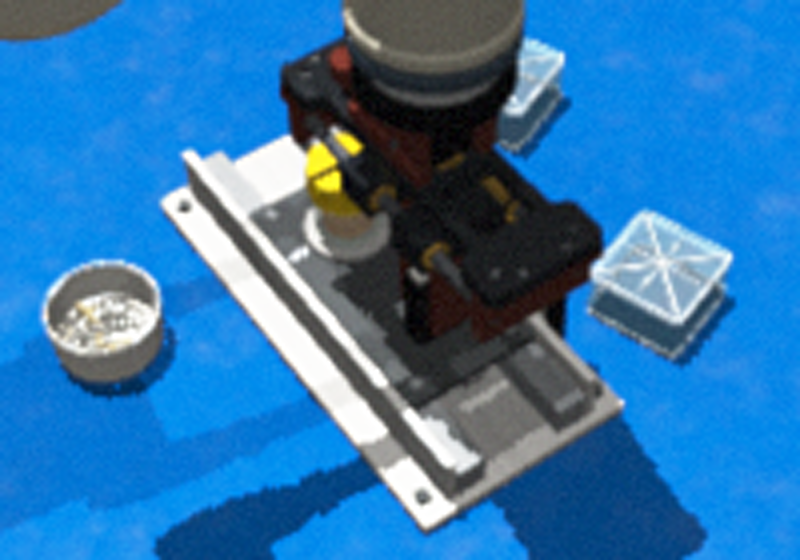

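Call:
play_rows(motion=[[255,[0,-1,0],[0,0,0]],[255,[0,-1,0],[0,0,0]],[255,[0,-1,0],[0,0,0]]])

```text
t: 17.02
ee_pos: [542.7, -38.2, 20.6]
tool_rot: [1.0, 0.015, 0.0, 0.0]
ft_force: [0.3, -5.7, 6.2]
opening: 16.0
```

Call:
play_rows(motion=[[255,[0,-1,0],[0,0,0]],[255,[0,-1,0],[0,0,0]],[255,[0,-1,0],[0,0,0]]])

```text
t: 17.4
ee_pos: [542.6, -35.2, 20.6]
tool_rot: [1.0, 0.015, 0.0, 0.0]
ft_force: [0.7, -5.4, 5.7]
opening: 15.6
```

Call:
play_rows(motion=[[255,[0,-1,0],[0,0,0]],[255,[0,-1,0],[0,0,0]],[255,[0,-1,0],[0,0,0]]])

```text
t: 17.77
ee_pos: [542.5, -32.2, 20.6]
tool_rot: [1.0, 0.015, 0.0, 0.0]
ft_force: [1.2, -4.4, 5.1]
opening: 16.0
```

Call:
play_rows(motion=[[255,[0,-1,0],[0,0,0]],[255,[0,-1,0],[0,0,0]]])

```text
t: 18.02
ee_pos: [542.4, -30.2, 20.6]
tool_rot: [1.0, 0.015, 0.0, 0.0]
ft_force: [1.4, -3.3, 4.2]
opening: 16.0
```

Call:
play_rows(motion=[[255,[0,-1,0],[0,0,0]],[255,[0,-1,0],[0,0,0]]])

```text
t: 18.27
ee_pos: [542.4, -28.2, 20.6]
tool_rot: [1.0, 0.015, 0.0, 0.0]
ft_force: [1.8, -4.4, 5.0]
opening: 15.7
```

Call:
play_rows(motion=[[255,[0,-1,0],[0,0,0]],[255,[0,-1,0],[0,0,0]]])

```text
t: 18.52
ee_pos: [542.3, -26.1, 20.6]
tool_rot: [1.0, 0.015, 0.0, 0.0]
ft_force: [1.7, -4.1, 5.5]
opening: 15.4
```

Call:
play_rows(motion=[[255,[0,-1,0],[0,0,0]],[255,[0,-1,0],[0,0,0]]])

```text
t: 18.77
ee_pos: [542.3, -23.8, 20.6]
tool_rot: [1.0, 0.015, 0.0, -0.0]
ft_force: [1.8, -2.1, 4.7]
opening: 15.6
```

Call:
play_rows(motion=[[255,[0,-1,0],[0,0,0]],[255,[0,-1,0],[0,0,0]]])

```text
t: 19.02
ee_pos: [542.2, -21.2, 20.6]
tool_rot: [1.0, 0.015, 0.0, -0.001]
ft_force: [1.6, -0.4, 5.1]
opening: 15.7
```

Call:
play_rows(motion=[[255,[0,-1,0],[0,0,0]],[255,[0,-1,0],[0,0,0]]])

```text
t: 19.27
ee_pos: [542.2, -19.9, 20.6]
tool_rot: [1.0, 0.015, 0.0, -0.0]
ft_force: [1.6, -4.7, 4.9]
opening: 15.7
```

Call:
play_rows(motion=[[255,[0,0,0],[0,0,0]],[255,[0,0,0],[0,0,0]]])

```text
t: 19.52
ee_pos: [542.2, -19.8, 20.6]
tool_rot: [1.0, 0.015, 0.0, -0.0]
ft_force: [1.8, -2.6, 4.4]
opening: 15.7
```

```bash
python3 st.py
```

```text
19.525 15.711057464818454 [542.2 -19.8  20.6] F [ 1.83 -2.55  4.44] T [-0.488 -0.185 -0.269] yaw 1.7464220037912175
```

Call:
play_rows(motion=[[255,[0,-0.5,0],[0,0,0]],[255,[0,0,0],[0,0,0]]])

```text
t: 19.77
ee_pos: [542.2, -19.7, 20.6]
tool_rot: [1.0, 0.015, 0.0, 0.0]
ft_force: [1.9, -4.6, 5.2]
opening: 16.0
```

Call:
play_rows(motion=[[255,[0,-0.7,0],[0,0,0]],[255,[0,0,0],[0,0,0]],[255,[0,0,0],[0,0,0]]])

```text
t: 20.15
ee_pos: [542.2, -19.6, 20.7]
tool_rot: [1.0, 0.015, 0.0, 0.001]
ft_force: [2.5, -6.4, 4.7]
opening: 15.9
```

```bash
python3 st.py
```

```text
20.15 15.883004242773888 [542.2 -19.6  20.7] F [ 2.45 -6.4   4.67] T [-0.871 -0.206 -0.24 ] yaw 1.7133889325618006
```

Pushing on gives no travel and a rising force, as it should in the notch. I'll back off and test the other way.

Call:
play_rows(motion=[[255,[0,1.2,0],[0,0,0]],[255,[0,0,0],[0,0,0]],[255,[0,0,0],[0,0,0]]])

```text
t: 20.52
ee_pos: [542.2, -19.8, 20.6]
tool_rot: [1.0, 0.015, 0.0, -0.0]
ft_force: [2.7, -1.8, 5.2]
opening: 16.0
```

Call:
play_rows(motion=[[255,[0,0.8,0],[0,0,0]],[255,[0,0,0],[0,0,0]],[255,[0,0,0],[0,0,0]]])

```text
t: 20.9
ee_pos: [542.2, -19.9, 20.6]
tool_rot: [1.0, 0.016, 0.0, -0.001]
ft_force: [1.9, -0.5, 5.2]
opening: 15.9
```

Call:
play_rows(motion=[[255,[0,0.8,0],[0,0,0]],[255,[0,0,0],[0,0,0]],[255,[0,0,0],[0,0,0]]])

```text
t: 21.28
ee_pos: [542.2, -20.0, 20.6]
tool_rot: [1.0, 0.016, 0.0, -0.001]
ft_force: [1.4, 2.8, 6.0]
opening: 15.7
```

```bash
python3 st.py
```

```text
21.275 15.718287476574485 [542.2 -20.   20.6] F [1.35 2.82 5.96] T [-0.003 -0.193 -0.361] yaw 1.7995511779658404
```

It resists both ways about y = −19.9, so the ball is in the notch. I'll centre it, hold, and do the last checks.

Call:
play_rows(motion=[[255,[0,-0.7,0],[0,0,0]],[255,[0,0,0],[0,0,0]],[255,[0,0,0],[0,0,0]],[255,[0,0,0],[0,0,0]]])

```text
t: 21.78
ee_pos: [542.2, -19.9, 20.6]
tool_rot: [1.0, 0.015, 0.0, -0.001]
ft_force: [1.3, -0.6, 5.0]
opening: 15.9
```

```bash
python3 st.py; python3 - <<'E'
from plant import bot
from h import *
for n in("scene","side"):
    c=bot.read_camera(n);f=c["frame"];x,y=(150,140) if n=="scene" else (160,165)
    hh=140 if n=="scene" else 130
    cv2.imwrite(f"pics/{n}12.png",cv2.resize(f[y:y+hh,x:x+200],None,fx=4,fy=4,interpolation=cv2.INTER_CUBIC))
E
python3 st.py
```

```text
21.775 15.945637321108496 [542.2 -19.9  20.6] F [ 1.3  -0.57  5.04] T [-0.242 -0.225 -0.244] yaw 1.7759798250055958
21.875 15.609980470523698 [542.2 -19.9  20.6] F [0.97 0.49 4.28] T [-0.244 -0.178 -0.296] yaw 1.7793286297542315
```

View pics/scene12.png

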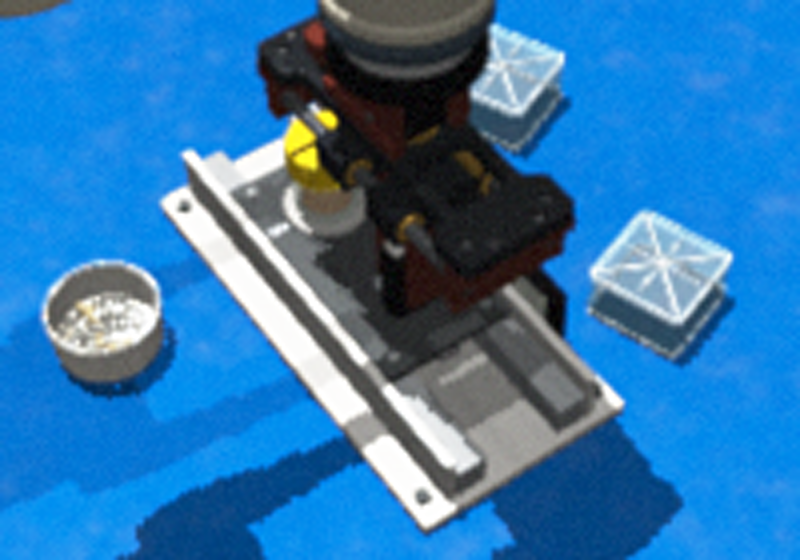

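View pics/side12.png

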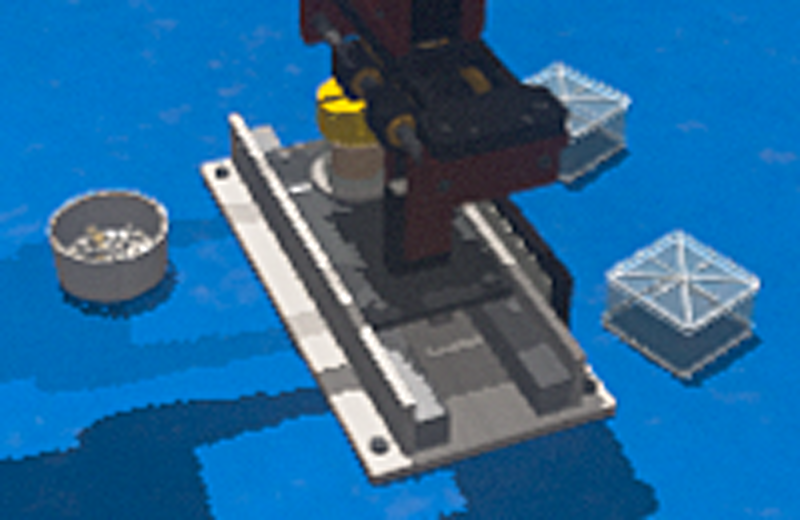

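The cup and both covers are at the same pixels as at the start: (103,320), (502,80) and (662,270) in the scene zoom. The carriage is at rest and gripped, and nothing has touched the cap since it was tightened. Handing in.

```bash
python3 - <<'E'
from plant import bot
bot.job_done()
E
```

```text
the job is handed in; nothing more can be done
```

I screwed the cap fully home, then slid the carriage about 33 mm to the click notch. I handed the job in at about 22 s with the hand still gripping the black grip.

**Last checks:**
- **Cap:** I turned it clockwise about 38–40° until the stop showed at about 0.56 N·m. Afterwards the pointer lay in line with station −x, and nothing touched the cap after that. The wrist view hid the white mark at that point, so I judged home by the station's direction and the stop torque.
- **Notch:** the sliding force fell from about 4.5 N to about 0.4 N as the ball dropped in. After that the carriage pushed back in both directions, moving only about 0.2 mm for 1 mm commanded. I left it centred at about 0 N along the slide.
- **Grip:** opening 15.9 mm on the 16 mm grip, at a 40 N setting and at rest.
- **Bystanders:** the cup and both covers showed no visible shift in the pictures.

**What disagreed:**
- **Tool point:** the real fingertips sit about 35 mm behind the reported TCP. My first attempt to close on the cap therefore shut on empty air just above it, with no contact force seen. I measured the offset in the camera views and allowed for it after that.
- **Sliding force:** it read about 4–5 N, against the stated friction of about 1.2 N. A steady vertical force of about 5 N, from the grip sitting slightly out of line, probably explains it.

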